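Loupe over the test cut

TASK

Pick the inspection loupe out of the parts tray, carry it over the lathe's bed, and hold it upright about a centimetre above the lacquer, centred over the middle of the short test cut, as if for someone to look through it. Touch neither the lacquer nor any other part of the lathe, leave the other parts in the tray as they lie, and finish still holding the loupe steady there.

Things in the scene. Friction and masses are not known exactly. Their poses are not given: they have to be found in the camera images.
- loupe: The inspection loupe, the tallest part in the tray: an upright cylinder 52 mm tall with a domed clear lens on top (56 mm in all). A steel foot ring of 37 mm diameter takes the lowest 8 mm; above it the black barrel of 32 mm diameter is the place to grip. About 60 to 120 g. Origin at the centre of its underside, z up through the lens. It stands on the tray floor.
- test_cut (a point): The middle of the short test cut, on the lacquer's surface, 138 mm from the platter axis and 72 mm above the pedestal top. The test cut is a patch of four fine light arcs side by side near the edge of the black disc, 40 mm long round the disc and 9 mm wide, on the half of the disc nearer the robot. z up, x towards the platter axis.
- lathe: The disc-cutting lathe, bolted down. Origin on the pedestal top, under the platter axis; x runs along the bed away from the robot, y to the left, towards the bed. Its bedplate (x -220 to 240 mm, y -180 to 250 mm) is 20 mm thick.
- bed (a point): Middle of the bed, at the height of the tops of its two guide rods (121 mm); axes as the lathe. The bed, 70 mm wide, runs 370 mm along x between the platter and the tray. An end casting 84 mm wide, 50 mm long, 145 mm high stands at each end (x = -185 and +185 mm from here). On the near one a dial rises to 165 mm; beyond the far one is a motor, 117 mm high, to x = 297 mm.
- crank (a point): Middle of the crank's wooden grip, 22 mm thick, 47 mm long along the lathe's x, standing out from the near end casting towards the robot; its top is about 155 mm above the pedestal top. Leave alone.
- platter: The turntable platter with the black lacquer disc on it, free to turn about the lathe's origin axis. Origin on that axis at the platter's underside, 40 mm above the pedestal top. Platter 320 mm diameter, 30 mm thick; lacquer 304 mm diameter, its surface 32 mm above this origin; a centre pin of 7 mm diameter stands 16 mm above the lacquer.
- cutter_head (a point): Top of the raised cutter head (48 x 52 mm block, top 161 mm above the pedestal top), at the disc's far edge. An arm 26 mm wide runs from it along the lathe's +y to the carriage on the bed (70 mm long in x, 147 mm high); a steel pipe on it rises to 181 mm.
- tray: Shallow aluminium tray, fixed, 224 x 156 mm (x, y), walls 4 mm thick, 20 mm high, floor 4 mm above the pedestal top. Origin: centre of underside. Loupe and five other parts stand in it in any order, in two rows along x (rows 60 mm apart, parts 64 mm apart in a row, each up to 4 mm off), so the free room for fingers beside a part is on the tray's diagonals (45 degrees to its sides).
- collar: Brass leadscrew collar, ring of 36 mm diameter, 18 mm high, bore 15 mm. Leave alone. Origin: centre of underside.
- spacer: Chrome spacer ring, 40 mm diameter, 12 mm high, bore 28 mm. Leave alone. Origin: centre of underside.
- lens: Small domed amber glass indicator lens, 25 mm diameter, 12 mm high. Leave alone. Origin: centre of underside.
- nut: Knurled steel thumb nut, 32 mm diameter, 18 mm high. Leave alone. Origin: centre of underside.
- dial: Black bakelite dial knob, 40 mm skirt diameter, 20 mm high. Leave alone. Origin: centre of underside.
Not all that is in view belongs to the job. Leave any pink or red look-alike of the loupe alone.

How it is judged (in metres and radians):
On the way:
1. The gripped loupe passes over the lathe's bed, its underside higher than the bed's rods (height (world z) of loupe above 0.125 m and y of loupe in the frame of lathe between 0.13 and 0.28 m and x of loupe in the frame of lathe between -0.32 and 0.32 m and contact force between the fingers and loupe above 0.5 N), for 0.04 s.
At the end, for the whole second after the job is handed in: The loupe is held by the fingers, still and upright (within 8 degrees), its underside 4 to 18 mm above the lacquer and its axis within 9 mm of the middle of the test cut, touching nothing of the lathe (horizontal distance between loupe and test_cut below 0.009 m and z of loupe in the frame of test_cut between 0.004 and 0.018 m and angle between loupe's own z axis and vertical below 0.14 rad and linear speed of loupe below 0.02 m/s and angular speed of loupe below 0.2 rad/s and contact force between the fingers and loupe above 0.5 N and contact force between loupe and lathe below 0.05 N); the arm keeps its last pose, push and grip.
It fails at once if The lacquer disc or platter is touched (contact force between platter and anything else above 0.2 N).
It fails at once if Any other part of the lathe is struck (contact force between lathe and anything else above 1 N).
It fails at once if Another part in the tray is moved by more than 20 mm (distance of any of collar, spacer, lens, nut, dial from where it was at the start of the episode above 0.02 m).
It also fails if it takes over 40 s, if anything falls off the work surface, if the arm or the gripper's body presses on something with over 40 N, if the wrist force passes 120 N, or if a joint passes its speed limit or range.

ROBOT

A 6-joint arm with a two-finger parallel gripper is mounted at the origin on the work surface. World frame = base frame: x ahead of the robot, y to its left, z up, the work surface at z = 0. Lengths are in mm, angles in rad, forces in N, time in s.
With the tool pointing down it reaches from about 300 to 775 mm from the base axis. Payload 14.6 kg.
Tool frame: the origin (TCP) lies at the very end of the fingers, on their centre line; the grasp point (between the pads) lies 19 mm behind it; z points along the fingers, y is the line along which they close (so a half turn about z gives the same grasp; the last joint's range is limited). The gripper opens to 94 mm and grips with 3 to 60 N. Pads are 16 mm wide; open, the fingers measure 119 mm over their backs; the gripper's body (75 mm by 177 mm) begins 78 mm behind the grasp point.
Start: joints at [1.102, 0.3, 1.521, -0, 1.321, -0.067], TCP at [215.088, 506.188, 205.446] pointing down, gripper open.
Joint ranges: [-3.03, 3.03], [-0.79, 2.21], [0.23, 2.52], [-1.04, 4.18], [0, 3.07], [-2.55, 2.55]. Speed limits (rad/s): [2.22, 2.22, 2.57, 3.14, 3.14, 3.14].

INTERFACE

Orientations are given as [roll, pitch, yaw] about the fixed x, y, z axes, in that order (R = Rz(yaw) Ry(pitch) Rx(roll)).
In Python, from cell import manip, optics gives the robot as it stands.
- The arm moves only by the shell command python3 -m crank 'ROWS' [FORCE]. ROWS is JSON, a list of rows, each a list of 7 numbers: the opening in per cent of the stroke, from 0 (shut) to 100 (fully open), then the shift along the tool's x, y, z in mm, then the turn, a rotation vector about the tool's x, y, z in rad. A call has 1 to 10 rows; each row is the pose to reach, as a shift and turn from the pose commanded when the call began, along the tool's axes at that moment; what a row does not reach only later rows make up. A row lasts 1/10 s, in which the tool goes at most 50 mm and 8.59 degrees, less where a joint would pass 70% of its speed; a pose out of reach is approached as far as the arm can. A call with a gripper value outside its range is refused whole. The fingers move at their own pace and stop on an object; FORCE is the grip in N (left out, the last holds). Time passes only in rows, so rows that repeat a pose let the fingers close. It gives the time, the measured TCP pose, the force, the opening and the grip force at its end, in the units of the state.
- manip.read_state(): the state, without advancing time (a new reading comes with each control period).
- optics.camera(name): name is "scene" or "top" or "wrist"; returns (picture, depth): 480x640x3 uint8, red, green, blue; 480x640 float32, mm along the optical axis (not along the pixel's ray), 0 where there is no reading.
- optics.calibration(name): a dict with "camera_matrix" (3x3 intrinsics, pixels), "k1" (the pictures are not rectified: a ray, as slopes to the right and down, at radius r is drawn at 1 + k1 r^2 times it, then the intrinsics apply), "R" (3x3) and "t" (3): a world point X has camera coordinates R X + t. Camera axes: x right, y down, z forward; pixel columns grow to the right and rows downward; lengths in mm; the calibration is good to about 2 mm. A picture is of the moment at which its call begins: read the wrist's pose just before it. calibration takes no time and is no camera call; for the wrist camera it gives the pose at the moment of the call.
- manip.sign_off(): hands the job in; it is judged then, once.
The state is a dict: "clock": time; "joints": joint angles; "qd": joint speeds; "effort": joint torques, N m; "eef_pos": TCP position; "eef_rot": TCP orientation; "wrist_force": force on the tool from outside, world axes, zero at the start; "moment": the same for the moment, N m; "finger_gap": finger opening in mm; "finger_force": force on a finger pad.
Only numpy, scipy, OpenCV 4.12 (cv2) and the standard library are available. Lean on these libraries where they do the work, as an engineer would, in place of code of your own. Each camera call takes 0.05 s, during which the arm holds its last target. There are 200 camera calls.

## Working session

There is one attempt and no reset: what is moved stays moved. The work goes in short steps, Python scripts to look and compute and a shell command to move; the robot and the scene stay as the last step left them, time stands still between calls to the robot, and variables do not carry over. Pictures are saved under pics/ and viewed, at most 10 in all, crops included, and the job is handed in when it is done.

```bash
mkdir -p pics
cat > h.py <<'E'
import numpy as np, cv2
from cell import manip, optics
def grab(n, f):
    c=optics.calibration(n); p,d=optics.camera(n)
    cv2.imwrite('pics/'+f+'.png',p[:,:,::-1]); np.savez('pics/'+f+'.npz',p=p,d=d,K=np.array(c['camera_matrix']),k1=c['k1'],R=np.array(c['R']),t=np.array(c['t']))
def ray(f,uv):
    z=np.load('pics/'+f+'.npz'); K=z['K']
    s=cv2.undistortPoints(np.array([[uv]],float),K,np.array([float(z['k1']),0,0,0]))[0,0]
    R,t=z['R'],z['t'].ravel(); o=-R.T@t; v=R.T@np.array([s[0],s[1],1]); return o,v,z['d']
def pt(f,uv):  # by depth
    o,v,d=ray(f,uv); u,w=int(round(uv[0])),int(round(uv[1])); a=d[w-1:w+2,u-1:u+2]; return o+v*np.median(a[a>0]) if (a>0).any() else None
def plane(f,uv,h):
    o,v,_=ray(f,uv); return o+v*(h-o[2])/v[2]
def tri(f,a,g,b):
    o,v,_=ray(f,a);p,w,_=ray(g,b); v=v/np.linalg.norm(v);w=w/np.linalg.norm(w)
    s=np.linalg.lstsq(np.c_[v,-w],p-o,rcond=None)[0]; A=o+v*s[0];B=p+w*s[1]; return (A+B)/2,np.linalg.norm(A-B)
E
python3 - <<'E'
from h import *
grab('top','top1');grab('scene','sc1')
s=manip.read_state();print(s)
E
```

```text
{'clock': 0.1, 'joints': array([ 1.10237392e+00,  3.00388064e-01,  1.52150343e+00,  2.08767093e-05,
        1.32065454e+00, -6.66069609e-02]), 'qd': array([ 0.00114973, -0.00235836, -0.00164961,  0.00202837, -0.00069223,
        0.00111075]), 'effort': array([-6.49764424e-04, -5.32636857e+01, -3.53282332e+01,  7.09492341e-02,
        2.34367879e-02, -7.76543766e-05]), 'eef_pos': array([215.00261033, 505.99974888, 204.96471574]), 'eef_rot': array([-3.14064274e+00, -8.36315175e-05,  2.73977199e+00]), 'wrist_force': array([-0.19879964,  0.71793072,  0.4663342 ]), 'moment': array([-0.00793481, -0.00892255,  0.00519746]), 'finger_force': 0.0, 'finger_gap': 93.69461500981556}
```

View pics/top1.png

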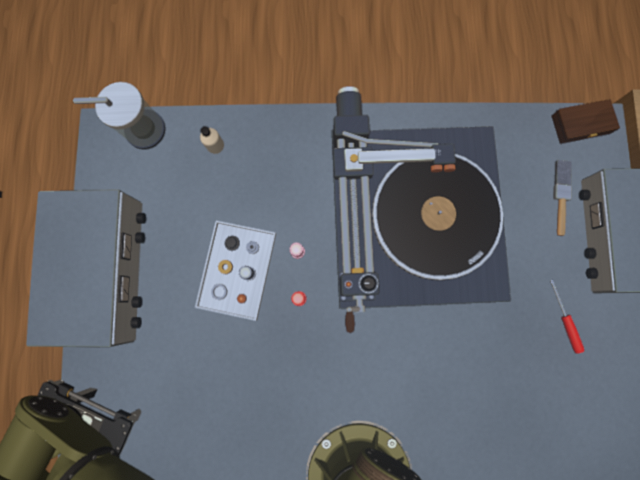

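View pics/sc1.png

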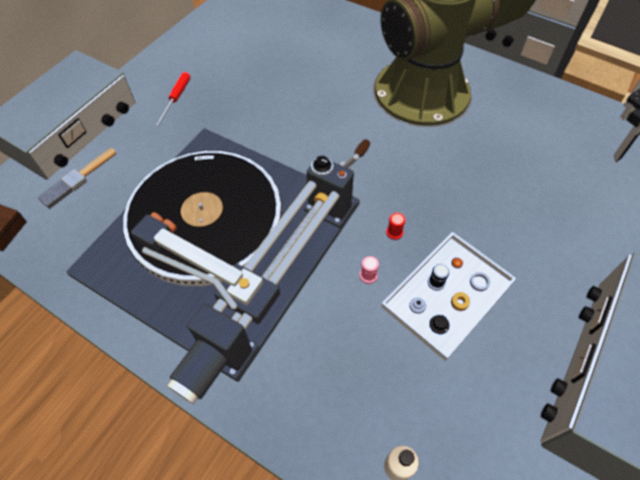

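The top view shows the tray, with the loupe at about (247,272), and the test cut at about (476,257). In the scene view the loupe is at (439,275) and the cut at (204,157). The pink and red look-alikes are outside the tray. I'll enlarge both views.

Run:
```python
from h import *
a=cv2.imread('pics/top1.png');b=cv2.imread('pics/sc1.png')
def c(i,x,y,w,h): return cv2.resize(i[y:y+h,x:x+w],(400,300),interpolation=cv2.INTER_CUBIC)
cv2.imwrite('pics/crops.png',np.vstack([np.hstack([c(a,192,220,100,75)*1,c(a,426,220,100,75)]),np.hstack([c(b,400,230,100,75),c(b,154,120,100,75)])]))
for n,f,u in [('lens','top1',(247,272)),('cut','top1',(476,257)),('table','top1',(290,330)),('lens','sc1',(439,268)),('cut','sc1',(204,157)),('pin','top1',(439,213)),('trayfl','top1',(260,300)),('bed','top1',(355,220))]: print(n,f,pt(f,u))
```

```text
lens top1 [489.20943081 264.83095289  60.43680267]
cut top1 [ 518.86808589 -285.13294396   72.86202259]
table top1 [347.3952389  165.85405197  -0.64969672]
lens sc1 [489.54551464 267.51166894  58.03746989]
cut sc1 [ 517.56391341 -282.30024365   72.19636614]
pin top1 [ 624.18324758 -197.3618675    86.52161053]
trayfl top1 [422.28709138 238.49402193  21.46518465]
bed top1 [608.02665396   4.51771187  91.98441856]
```

View pics/crops.png

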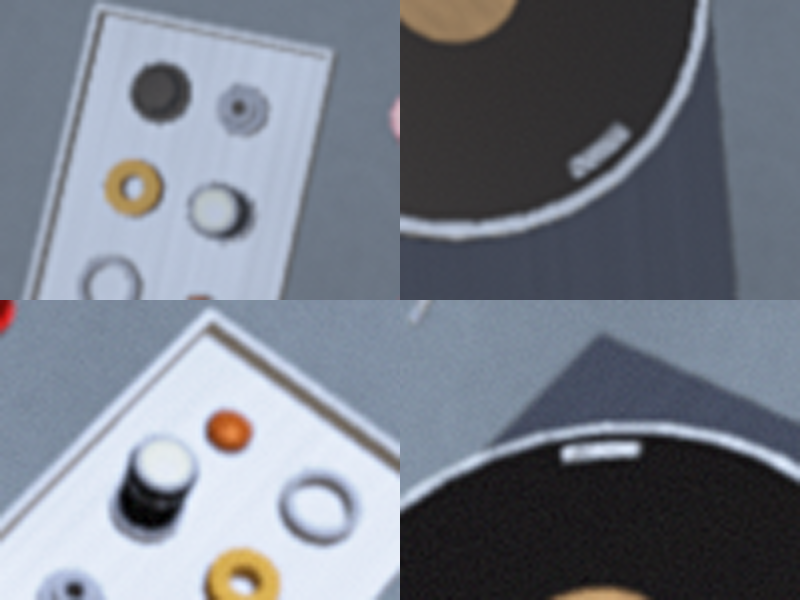

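The crops put the lens top at (245.8,272.8) top and (440.8,271.3) scene. The cut centre is at (476,258) top and (204,158) scene. I'll triangulate these, then check the platter-axis distance, the tray yaw and the tool-frame shift.

Run:
```python
from h import *
from scipy.spatial.transform import Rotation as Ro
L,e=tri('top1',(245.8,272.8),'sc1',(440.8,271.3));print('lens',L,e)
C,e=tri('top1',(476,258),'sc1',(204,158));print('cut',C,e)
P=plane('top1',(439,213),80);print('axis',P,'dist',np.linalg.norm(P[:2]-C[:2]))
a=plane('top1',(192+97/4,220+5/4),20);b=plane('top1',(192+333/4,220+48/4),20);c=plane('top1',(196.5,307),20)
print(a,b,c,np.linalg.norm(a-b),np.linalg.norm(a-c)); y=np.arctan2(*(a-c)[[1,0]]);print('tray yaw',y, np.arctan2(*(a-b)[[1,0]])-np.pi/2)
s=manip.read_state();T=Ro.from_euler('xyz',s['eef_rot'])
print('tool axes',T.as_matrix().round(3),'shift to above loupe z205',T.inv().apply(np.r_[L[:2],205]-s['eef_pos']))
yt=s['eef_rot'][2]+np.pi/2  # closing axis dir
for k in (1,-1): print('closing turn world', (y+k*np.pi/4-yt+np.pi/2)%np.pi-np.pi/2)
c=optics.calibration('wrist');print('cam in tool',T.inv().apply(-np.array(c['R']).T@np.array(c['t'])-s['eef_pos']))
```

```text
lens [487.80871041 271.52989971  46.28347108] 2.6231623989694066
cut [ 516.53772058 -286.32696124   65.91491624] 2.263897330081349
axis [ 625.48911631 -199.06823265   80.        ] dist 139.58686308250319
[621.86698095 352.93326879  20.        ] [592.59021547 201.86249691  20.        ] [405.82453286 397.14594559  20.        ] 153.88147098740686 220.5200674905048
tray yaw -0.20186086690337177 -0.19142219022213958
tool axes [[-0.92   0.391 -0.   ]
 [ 0.391  0.92  -0.001]
 [ 0.    -0.001 -1.   ]] shift to above loupe z205 [-3.42777119e+02 -1.09101444e+02  3.96856579e-02]
closing turn world -0.5854383656607882
closing turn world 0.9853579611341079
cam in tool [  67.41494589    1.24282657 -180.1182454 ]
```

Depth gives a lens height of about 60 and a cut height of about 72.5, as expected. Triangulation from the far cameras reads a few mm low. The cut is 139.6 mm from the axis, where 138 is stated. Next I go above the loupe on the tray's diagonal.

```bash
python3 -m crank '[[100,-43,-14,0,0,0,0.1],[100,-86,-27,0,0,0,0.2],[100,-129,-41,0,0,0,0.3],[100,-172,-55,0,0,0,0.4],[100,-215,-68,0,0,0,0.5],[100,-258,-82,0,0,0,0.585],[100,-300,-95,0,0,0,0.585],[100,-343,-109,0,0,0,0.585],[100,-343,-109,0,0,0,0.585],[100,-343,-109,0,0,0,0.585]]'
python3 - <<'E'
from h import *
grab('wrist','w1');print(manip.read_state()['eef_pos'],manip.read_state()['joints'])
E
```

```text
clock: 1.1
eef_pos: [488.3, 271.1, 204.9]
eef_rot: [-3.141, -0.0, 2.153]
wrist_force: [-0.7, 0.3, -0.3]
finger_gap: 94.0
finger_force: 0.0
[487.77104278 271.88412626 205.09242915] [ 4.42846554e-01  3.19435559e-01  1.49633955e+00  1.54832415e-04
  1.32658049e+00 -1.40899448e-01]
```

View pics/w1.png

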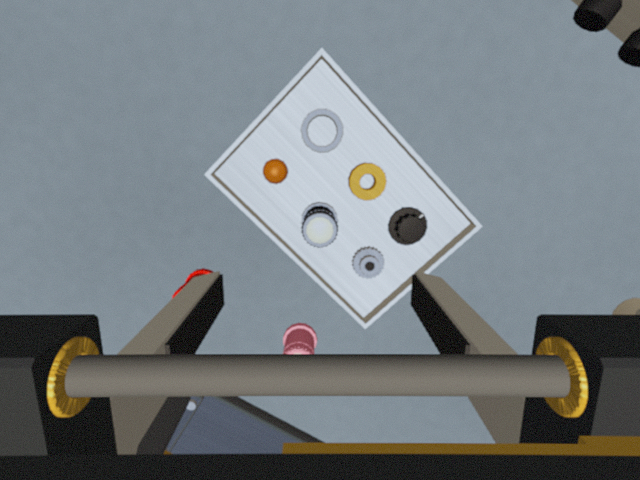

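The wrist view shows the loupe's lens at (320,230). Along the closing line (image horizontal) only the dial, at (407,225), lies to the right, about 87 mm away, and the left is free. I'll descend partway with a narrower opening and measure from there as a second wrist position.

```bash
python3 -m crank '[[70,0,0,30,0,0,0],[70,0,0,60,0,0,0],[70,0,0,95,0,0,0],[70,0,0,95,0,0,0],[70,0,0,95,0,0,0]]'
python3 - <<'E'
from h import *
grab('wrist','w2');s=manip.read_state();print(s['eef_pos'],s['finger_gap'],s['eef_rot'])
print(pt('w1',(320,230)),plane('w1',(320,230),59))
E
```

```text
clock: 1.65
eef_pos: [487.7, 272.6, 111.3]
eef_rot: [-3.141, -0.0, 2.156]
wrist_force: [-1.1, 0.1, 1.3]
finger_gap: 65.9
finger_force: 0.0
[488.35274483 272.6571139  112.25585204] 65.90624210389672 [3.13973092e+00 2.06688897e-04 2.15581167e+00]
[492.04340313 272.9117598   60.5138121 ] [492.22881232 272.6497499   59.        ]
```

View pics/w2.png

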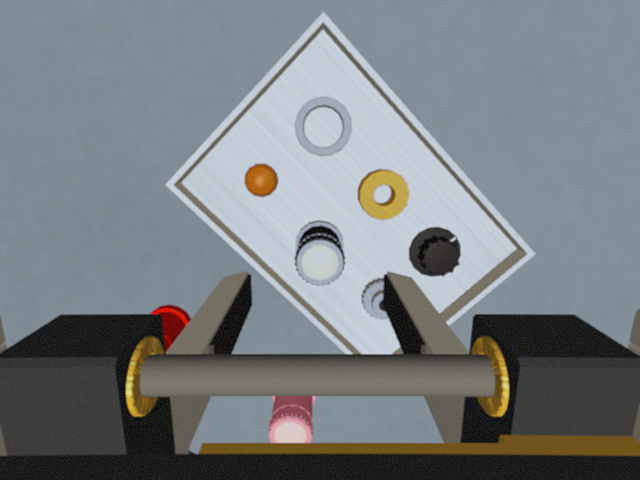

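The lens top is at (320,262), centred between the fingertips at columns 250 and 385.

Run:
```python
from h import *
from scipy.spatial.transform import Rotation as Ro
print(tri('w1',(320,230),'w2',(320,262)))
A=pt('w2',(320,262));print(A,plane('w2',(320,262),59))
s=manip.read_state();T=Ro.from_euler('xyz',s['eef_rot'])
print(T.inv().apply(np.r_[A[:2],15.]-s['eef_pos']),s['eef_pos'])
```

```text
(array([492.71421264, 271.74681166,  54.19467977]), np.float64(0.2507092859167982))
[491.5271252  273.21799483  60.43285638] [491.77609365 272.86371925  59.        ]
[-1.26522128  2.77514797 97.26145075] [488.35274483 272.6571139  112.25585204]
```

```bash
python3 -m crank '[[70,-1.3,2.8,0,0,0,0],[70,-1.3,2.8,35,0,0,0],[70,-1.3,2.8,65,0,0,0],[70,-1.3,2.8,85,0,0,0],[70,-1.3,2.8,95,0,0,0],[70,-1.3,2.8,95,0,0,0],[30,-1.3,2.8,95,0,0,0],[0,-1.3,2.8,95,0,0,0],[0,-1.3,2.8,95,0,0,0],[0,-1.3,2.8,95,0,0,0]]' 20
python3 -m crank '[[0,0,0,0,0,0,0],[0,0,0,0,0,0,0],[0,0,0,-10,0,0,0],[0,0,0,-30,0,0,0],[0,0,0,-60,0,0,0],[0,0,0,-60,0,0,0]]'
```

```text
clock: 2.7
eef_pos: [491.5, 272.3, 16.1]
eef_rot: [3.141, 0.0, 2.155]
wrist_force: [-0.8, 0.0, 0.5]
finger_gap: 37.0
finger_force: 0.0
clock: 3.3
eef_pos: [492.9, 273.0, 79.5]
eef_rot: [3.136, 0.001, 2.155]
wrist_force: [0.0, -0.2, -0.6]
finger_gap: 31.7
finger_force: 20.0
```

The loupe is gripped (gap 31.7, 20 N). I'll rise well above the bed and cross it, to a point where the wrist camera can look at the cut.

```bash
python3 -m crank '[[0,0,0,-40,0,0,0],[0,0,0,-80,0,0,0],[0,0,0,-120,0,0,0],[0,0,0,-160,0,0,0],[0,-20,-10,-160,0,0,0],[0,-58,-31,-160,0,0,0],[0,-97,-51,-160,0,0,0],[0,-136,-72,-160,0,0,0],[0,-175,-92,-160,0,0,0],[0,-214,-113,-160,0,0,0]]'
python3 -m crank '[[0,-39,-20,0,0,0,0],[0,-78,-41,0,0,0,0],[0,-117,-61,0,0,0,0],[0,-156,-82,0,0,0,0],[0,-195,-102,0,0,0,0],[0,-234,-123,0,0,0,0],[0,-273,-143,0,0,0,0],[0,-312,-164,0,0,0,0],[0,-332,-174,0,0,0,0],[0,-332,-174,0,0,0,0]]'
python3 - <<'E'
from h import *
grab('wrist','w3');s=manip.read_state();print(s['eef_pos'],s['finger_gap'],s['eef_rot'],s['joints'])
E
```

```text
clock: 4.3
eef_pos: [514.6, 29.6, 235.2]
eef_rot: [-3.141, -0.0, 2.155]
wrist_force: [1.4, -0.1, -1.0]
finger_gap: 31.8
finger_force: 20.0
clock: 5.3
eef_pos: [552.1, -344.1, 234.0]
eef_rot: [-3.141, -0.001, 2.152]
wrist_force: [-0.1, 0.2, -0.5]
finger_gap: 31.7
finger_force: 20.0
[ 552.37596521 -342.41865011  234.29959271] 31.62588712307719 [-3.14106393e+00 -1.45427437e-03  2.15304266e+00] [-6.11289132e-01  5.13013938e-01  1.15888638e+00  4.43934185e-05
  1.47123912e+00 -1.19354030e+00]
```

View pics/w3.png

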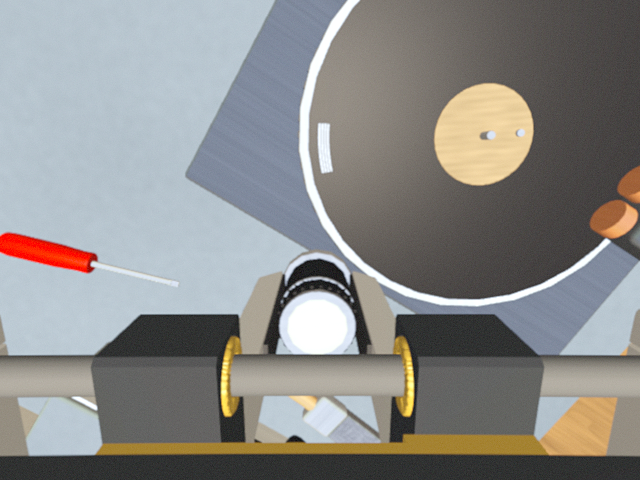

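The cut is at about (324.5,148), the disc centre pin at (484,135) and the held loupe's lens at about (317,323). I'll compute the positions and refine the cut's centroid with image code.

Run:
```python
from h import *
from scipy.spatial.transform import Rotation as Ro
p=np.load('pics/w3.npz')['p'].astype(int).sum(2)
w=p[115:182,313:340]; m=(w>330).astype(np.uint8)
n,l,st,ce=cv2.connectedComponentsWithStats(m);print(st[1:],ce[1:]+[313,115])
uv=(324.7,148)
print(pt('w3',uv),plane('w3',uv,72),'pin base',plane('w3',(483,135),72))
print('tri w3/top',tri('w3',uv,'top1',(476,258)))
s=manip.read_state();T=Ro.from_euler('xyz',s['eef_rot'])
Q=pt('w3',(317,323));print('lens',Q,Q-s['eef_pos'],'tool',T.inv().apply(Q-s['eef_pos']))
f=pt('w3',(317,256));print('foot top front',f)
C=plane('w3',uv,72);print('dist',np.linalg.norm((C-plane('w3',(483,135),72))))
g=np.r_[Q[:2]-s['eef_pos'][:2],0]
print('shift',T.inv().apply(np.r_[C[:2],0]-g-np.r_[s['eef_pos'][:2],0]))
```

```text
[[   0    0   27   67 1809]] [[326. 148.]]
[ 520.90843556 -281.78610266   73.30075327] [ 520.92622861 -281.76874394   72.        ] pin base [ 629.53187518 -197.61517954   72.        ]
tri w3/top (array([ 518.36964581, -282.42594723,   78.7696304 ]), np.float64(5.056018573915417))
lens [ 552.14007433 -341.17619524  278.3512227 ] [-0.23589088  1.24245486 44.05162999] tool [  1.2315136    0.46291439 -44.05013653]
foot top front [ 544.66826038 -329.8908458   230.70390823]
dist 137.39362746323994
shift [66.78332638  6.59757414  0.09363305]
```

```bash
python3 -m crank '[[0,33,3,0,0,0,0],[0,66,6.5,0,0,0,0],[0,66,6.5,0,0,0,0],[0,66,6.5,30,0,0,0],[0,66,6.5,60,0,0,0],[0,66,6.5,90,0,0,0],[0,66,6.5,110,0,0,0],[0,66,6.5,120,0,0,0],[0,66,6.5,120,0,0,0],[0,66,6.5,120,0,0,0]]'
python3 - <<'E'
from h import *
grab('wrist','w4');grab('scene','sc4')
print([manip.read_state()['eef_pos'].round(1) for _ in range(1)])
a=cv2.imread('pics/w4.png')[100:400,160:480];b=cv2.imread('pics/sc4.png')[100:250,120:280]
cv2.imwrite('pics/v4.png',np.hstack([a,cv2.resize(b,(320,300),interpolation=cv2.INTER_CUBIC)]))
E
```

```text
clock: 6.35
eef_pos: [522.3, -282.9, 116.5]
eef_rot: [3.141, 0.001, 2.155]
wrist_force: [0.1, 0.0, 0.2]
finger_gap: 31.6
finger_force: 20.0
[array([ 522.4, -283.1,  116.8])]
```

View pics/v4.png

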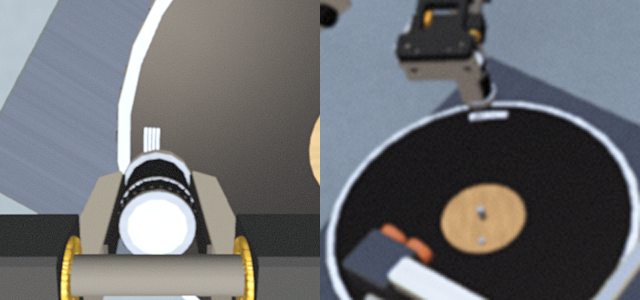

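The wrist crop shows the far end of the cut's four arcs just above the loupe's foot, at crop column 152 against 157 for the foot. The scene crop shows the loupe clear above the cut. I'll check the end of the arc and the lens height before lowering the rest.

Run:
```python
from h import *
E_=plane('w4',(160+151.5,100+127),72);E3=plane('w3',(324,123),72)
L=pt('w4',(160+157,100+224));print('arc end w4',E_,'w3',E3,'lens',L,'underside',L[2]-56)
C3=plane('w3',(324.7,148),72);C=C3+E_-E3
print('cut est',C3,C,'lens-cut',(L-C)[:2],'len half',np.linalg.norm(E3-C3))
```

```text
arc end w4 [ 508.58497431 -265.18666357   72.        ] w3 [ 508.86310479 -264.70409638   72.        ] lens [ 522.46626167 -280.21459792  161.00245623] underside 105.00245623368522
cut est [ 520.92622861 -281.76874394   72.        ] [ 520.64809813 -282.25131113   72.        ] lens-cut [1.81816354 2.03671321] len half 20.89787435854205
```

```bash
python3 -m crank '[[0,0,-1.5,8,0,0,0],[0,0,-1.5,15,0,0,0],[0,0,-1.5,20,0,0,0],[0,0,-1.5,22,0,0,0],[0,0,-1.5,22,0,0,0],[0,0,-1.5,22,0,0,0],[0,0,-1.5,22,0,0,0],[0,0,-1.5,22,0,0,0]]'
python3 - <<'E'
from h import *
grab('wrist','w5');s=manip.read_state();print(s['eef_pos'],s['finger_force'],s['wrist_force'],s['qd'])
L=pt('w5',(317,324));print(L,L[2]-56-72)
E
```

```text
clock: 7.25
eef_pos: [520.7, -283.8, 93.7]
eef_rot: [3.141, 0.0, 2.155]
wrist_force: [0.7, -0.5, -1.2]
finger_gap: 31.4
finger_force: 20.0
[ 520.66516157 -283.77633237   93.63255008] 19.999884366989136 [ 0.27325091 -0.3421625  -0.11165171] [ 0.00012543  0.00075695  0.00031723 -0.00141226  0.0004025  -0.00105608]
[ 520.80040247 -281.05023573  138.26586236] 10.265862364757737
```

The underside is about 10 mm above the lacquer and the axis about 1–2 mm from the cut's middle. The arm is still and the grip holds at 20 N, so I'm handing in.

```bash
python3 -c "
from cell import manip
print(manip.sign_off())"
```

```text
the job is handed in; nothing more can be done
None
```

I handed the job in with the loupe held upright and still at a 20 N grip, by my measurements about 10 mm above the lacquer and within about 2 mm of the middle of the test cut; no verdict came back.

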